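# Label the oldest date box, from under the stack

### The job

The long slim date box at the bottom of the stack is the oldest: slide it out from under the two wider boxes, leaving those two upright, one on the other, just behind the stop bar. Then lay the slim box centred along the sprung plate of the labelling pad and press it squarely down until the plate bottoms out. Let go, so that the plate springs up with the box lying level on it, and disturb nothing else on the counter.

Things in the scene. Friction and masses are not known exactly. Their poses are not given: they have to be found in the camera images.
- slim_box: long slim date box, closed and rigid: 160 (x) x 56 (y) x 15 mm high, dark base, clear lid, about 0.18 kg. Origin at the centre of its underside, x along its length. It lies flat on the counter under the gate's bar, with about 70 mm of its length sticking out in front (the gate's -x side) and the rest under the stack.
- lower_box: lower of the two wider date boxes, resting on the slim box just behind the bar: 120 (x) x 90 (y) x 30 mm high, about 0.13 kg, brass-coloured disc on its lid; too wide to grip. Origin at the centre of its underside.
- upper_box: upper of the two wider date boxes, same size and look as the lower, resting on it. Origin at the centre of its underside.
- gate: stop bar for the stack, fixed to the counter: an upright steel bar 124 mm wide (y), 6 mm thick, between 22 and 58 mm above the counter, on two 8 mm legs at y = +-58 mm. Origin on the counter under the middle of the bar. The slim box passes under the bar and comes out by sliding along the gate's -x; the bar holds back the two wider boxes (at +x), which drop 15 mm to the counter when the slim box has left.
- labeller: labelling pad, fixed to the counter: white housing 200 (x) x 100 (y) x 35 mm high with a taller head, 50 x 100 x 85 mm, carrying a paper roll (to 125 mm high), at its +x end from x = 100 mm. Origin at the centre of the underside of the low housing.
- pad_top (a point): centre of the top face of the labelling pad's steel plate, 170 (x) x 66 (y) mm, which stays level as it sinks; x along its length. 50 mm above the counter at rest, 38 mm when bottomed out (3 mm above the housing's top).
- pad (a joint): sinking of the sprung plate: 0 at rest, 0.012 m bottomed out. The spring starts to yield at about 5 N and needs about 11 N in all at the bottom; it carries the slim box's own weight without sinking, and comes back up when let go.
- honey_jar: bystander, to be left alone: round amber honey jar with a brass lid, 68 mm across, 130 mm tall. Origin at the centre of its underside.
- coffee_cup: bystander, to be left alone: small white coffee cup without handle, 60 mm across the rim, 48 mm tall. Origin at the centre of its underside.
- spice_tin: bystander, to be left alone: plain steel tin, 56 mm across, 85 mm tall. Origin at the centre of its underside.
- small_jar: bystander, to be left alone: small round jar with a white lid, 48 mm across, 75 mm tall. Origin at the centre of its underside.
- tasting_bowl: bystander, to be left alone: white bowl, 90 mm across the rim, 38 mm tall. Origin at the centre of its underside.
- spoon: bystander, to be left alone: wooden-handled spoon lying flat, about 170 mm long. Origin at its middle, on the underside.
Things that resemble listed ones, but are neither listed nor needed, are in the scene too. What is shaped like the gate but turquoise is not meant. Leave any turquoise look-alike of the upper_box alone.

How it is judged:
By the outcome, as a careful person would: the job done as asked, in the order asked, and still so for the second after the job is handed in, with the robot touching nothing.
It also fails if it takes over 51 s, if anything falls off the work surface, if the arm or the gripper's body presses on something with over 40 N, if the wrist force passes 120 N, or if a joint passes its speed limit or range.

### The arm

A 6-joint arm with a two-finger parallel gripper is mounted at the origin on the work surface. World frame = base frame: x ahead of the robot, y to its left, z up, the work surface at z = 0. Lengths are in m, angles in degrees, forces in N, time in s.
With the tool pointing down it reaches from about 0.375 to 0.9 m from the base axis. Payload 3.1 kg.
Tool frame: the origin (TCP) lies midway between the tips of the shut fingers; the grasp point (between the pads) lies 19 mm behind it; z points along the fingers, y is the line along which they close (so a half turn about z gives the same grasp; the last joint's range is limited). The gripper opens to 87 mm and grips with 3 to 60 N. Pads are 19 mm wide; open, the fingers measure 117 mm over their backs; the gripper's body (75 mm by 190 mm) begins 51 mm behind the grasp point.
Start: joints at [-73.539, 30.224, 82.088, -0, 67.689, -10.227], TCP at [0.281, -0.558, 0.223] pointing down, gripper open.
Joint ranges: [-176.69, 176.69], [-43.24, 126.21], [12.49, 139.97], [-82, 262], [0, 151.66], [-163.58, 163.58]. Speed limits (degrees/s): [159.86, 159.86, 180, 180, 180, 180].

### API

Orientations are given as a 3x3 rotation matrix whose columns are the frame's x, y, z axes.
In Python, from rig import read_state, capture, camera_info, hand_in gives the robot as it stands.
- The arm moves only by the tool drive_tool, never from a script. Its argument "motion" is a list of rows, each a list of 2 entries, a list of its own where there are three numbers: the shift along the tool's x, y, z in mm, then the turn, a rotation vector about the tool's x, y, z in rad. A call has 1 to 5 rows; each row shifts and turns the commanded pose from where the row before left it, along the tool's axes as they then stand; what a row does not reach is not made up. A row lasts 1/10 s, in which the tool goes at most 50 mm and 8.59 degrees, less where a joint would pass 70% of its speed; a pose out of reach is approached as far as the arm can. A call is refused whole if a number of a shift passes 50 or a number of a turn 0.15, either way. A call with a gripper value outside its range is refused whole. "gripper" is the opening, from 0 (shut) to 1 (fully open), set as the call begins (left out, the last holds). The fingers move at their own pace and stop on an object; the grip force is fixed at half the most. Time passes only in rows, so rows that do not move let the fingers close. It gives the time, the measured TCP pose, the force, the opening and the grip force at its end, in the units of the state.
- read_state(): the state, without advancing time (a new reading comes with each control period).
- capture(name): name is "scene" or "side" or "wrist"; returns the picture (400x640x3 uint8, red, green, blue); there is no depth.
- camera_info(name): a dict with "fovy" (degrees; the focal length in pixels is half the picture's height over the tangent of half this angle, whatever the lens; pixels are square), "cx", "cy" (the principal point, pixels), "k1" (the pictures are not rectified: a ray, as slopes to the right and down, at radius r is drawn at 1 + k1 r^2 times it, then the intrinsics apply), "xyz" and "orientation" of the camera in the world; the wrist camera has in their place "T_tool_cam" (4x4, takes a point from camera to tool coordinates, whose origin is the TCP and whose axes are the flange's). Camera axes: x right, y down, z forward; pixel columns grow to the right and rows downward; lengths in m; the calibration is good to about 2 mm. A picture is of the moment at which its call begins: read the wrist's pose just before it. camera_info takes no time and is no camera call.
- hand_in(): hands the job in; it is judged then, once.
The state is a dict: "time_s": time; "joint_positions": joint angles; "qvel": joint speeds; "tau": joint torques, N m; "position": TCP position; "tcp_rot": TCP orientation; "force": force on the tool from outside, world axes, zero at the start; "moment": the same for the moment, N m; "opening": opening from 0.0 (shut) to 1.0 (fully open); "grasp_force": force on a finger pad.
Only numpy, scipy, OpenCV 4.12 (cv2) and the standard library are available. Lean on these libraries where they do the work, as an engineer would, in place of code of your own. Each camera call takes 0.05 s, during which the arm holds its last target. There are 200 camera calls.

## Working session

There is one attempt and no reset: what is moved stays moved. The work goes in short steps, Python scripts to look and compute and a tool call to move; the robot and the scene stay as the last step left them, time stands still between calls to the robot, and variables do not carry over. Pictures are saved under pics/ and viewed, at most 10 in all, crops included, and the job is handed in when it is done.

Besides the shell and the picture viewer there is one more tool, called after "Request:" in YAML: its name, and indented under it one key for each argument. drive_tool: Moves the arm, as the interface text tells. Its arguments: {"type":"object","properties":{"motion":{"type":"array","items":{"type":"array"}},"gripper":{"type":"number"}},"required":["motion"]}

```bash
mkdir -p pics; ls; python3 - <<'E'
from rig import *
import cv2
s=read_state();print(s['time_s'],s['position'],s['tcp_rot'],s['opening'],s['force'])
for n in("scene","side"):
    print(camera_info(n)); cv2.imwrite(f'pics/{n}0.png',cv2.resize(capture(n)[:,:,::-1],(800,500)))
print(camera_info("wrist"))
E
```

```text
pics
0.0 [ 0.28051996 -0.55769424  0.22157266] [[ 8.93454760e-01  4.49152746e-01 -6.34596242e-04]
 [ 4.49153052e-01 -8.93452460e-01  2.05870257e-03]
 [ 3.57690340e-04 -2.12438845e-03 -9.99997680e-01]] 0.9984462819748879 [ 0.44508239 -0.83151245 -0.46943784]
{'fovy': 50.07265108897367, 'cx': 322.02393993211496, 'cy': 197.5727754403973, 'k1': -0.05911894889611739, 'xyz': array([ 0.91471287, -0.5345273 ,  1.12834297]), 'orientation': array([[ 0.7524663 ,  0.55938485, -0.34768241],
       [ 0.65861597, -0.64260226,  0.39151927],
       [-0.00441155, -0.52359424, -0.85195634]])}
{'fovy': 54.98381548467627, 'cx': 316.6020808837874, 'cy': 198.66377486900993, 'k1': -0.03344398537676986, 'xyz': array([-0.15438236,  0.6748213 ,  0.59685068]), 'orientation': array([[-0.74504343, -0.33846749,  0.57476087],
       [-0.66700647,  0.37345897, -0.64469432],
       [ 0.00355847, -0.86369448, -0.50400316]])}
{'fovy': 59.39466516668462, 'cx': 316.5066501226164, 'cy': 199.5121843866403, 'k1': -0.008784384332846895, 'T_tool_cam': array([[-7.26334320e-04, -9.66341558e-01, -2.57261473e-01,
         7.16590988e-02],
       [ 9.99999697e-01, -6.29438225e-04, -4.58995210e-04,
        -5.66411438e-04],
       [ 2.81615942e-04, -2.57261728e-01,  9.66341722e-01,
        -1.62534183e-01],
       [ 0.00000000e+00,  0.00000000e+00,  0.00000000e+00,
         1.00000000e+00]])}
```

View pics/scene0.png

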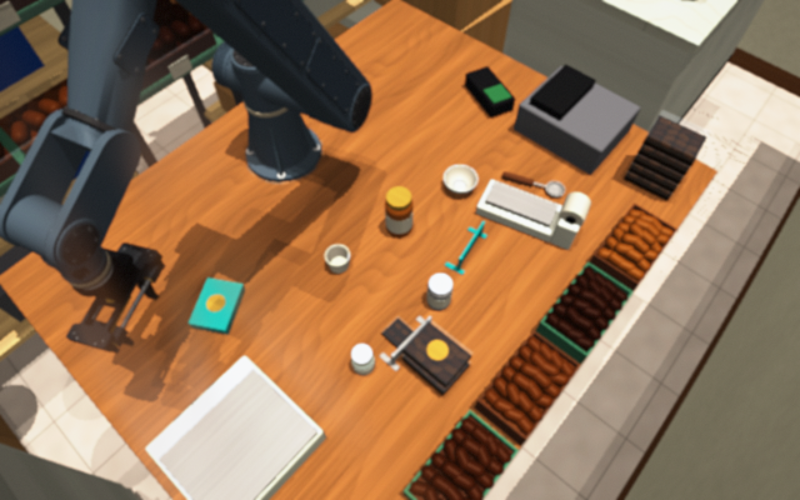

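View pics/side0.png

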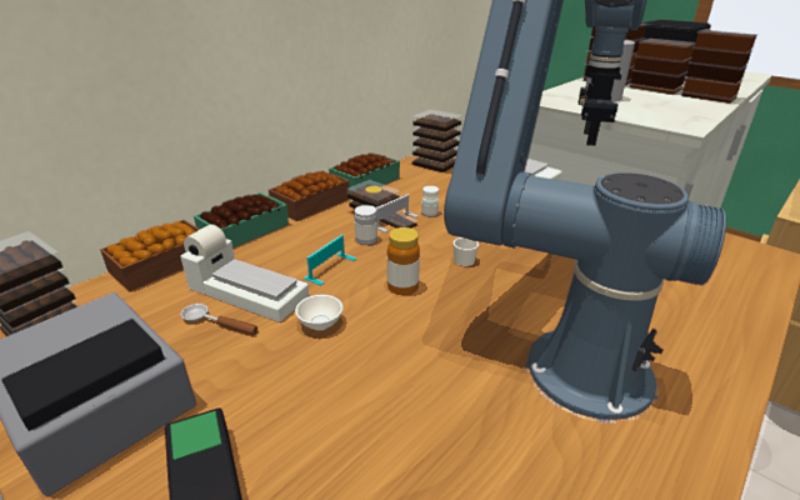

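The scene view (800 px scale) shows the steel gate at (408,342) and the dark slim box sticking out at (396,328). The small jar is at (362,358), the tin at (440,290), the labeller at (525,210), and the honey jar at (399,210). Two things look like the gate: the turquoise one at (468,245), which is excluded, and the steel one at (408,342) with the stack behind it, which fits. The turquoise box at (217,303) is a look-alike of the upper box. I'll enlarge the relevant parts.

```bash
cat > h.py <<'E'
import numpy as np,cv2
from rig import *
def ray(n,uv,T=None):
    c=camera_info(n); f=200/np.tan(np.radians(c['fovy']/2))
    K=np.array([[f,0,c['cx']],[0,f,c['cy']],[0,0,1]])
    p=cv2.undistortPoints(np.array(uv,float).reshape(-1,1,2),K,np.array([c['k1'],0,0,0.]))[:,0]
    d=np.c_[p,np.ones(len(p))]
    if n=='wrist':
        R=T[:3,:3];o=T[:3,3]
    else: R=c['orientation'];o=c['xyz']
    return o,d@R.T
def onz(n,uv,z,T=None):
    o,d=ray(n,uv,T); return o+d*((z-o[2])/d[:,2])[:,None]
def wristT(s):
    T=np.eye(4);T[:3,:3]=s['tcp_rot'];T[:3,3]=s['position'];return T@camera_info('wrist')['T_tool_cam']
E
python3 - <<'E'
from h import *
im=capture('scene')[:,:,::-1]; cv2.imwrite('pics/raw.png',im)
a=cv2.resize(im[240:320,280:385],(800,600),interpolation=cv2.INTER_CUBIC)
cv2.imwrite('pics/stack.png',a)
cv2.imwrite('pics/lab.png',cv2.resize(im[130:205,372:472],(800,600),interpolation=cv2.INTER_CUBIC))
E
```

```text
(no output)
```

View pics/stack.png

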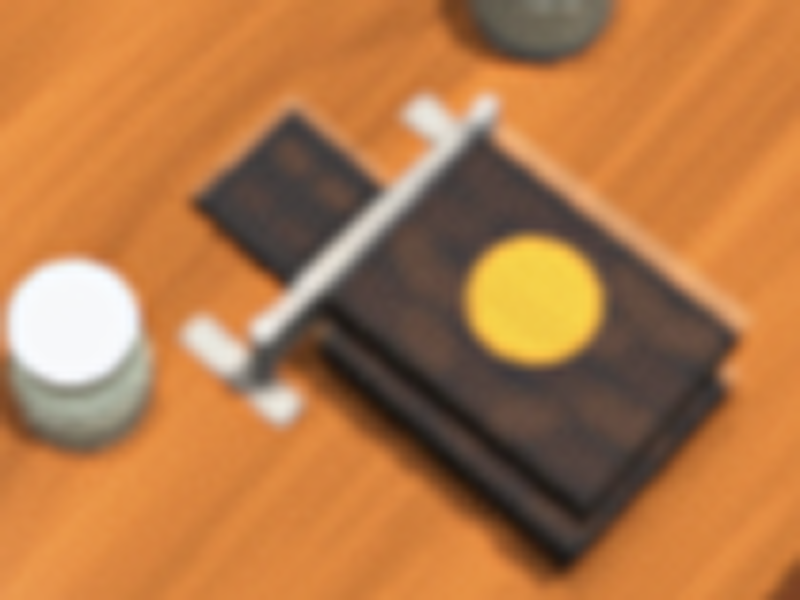

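View pics/lab.png

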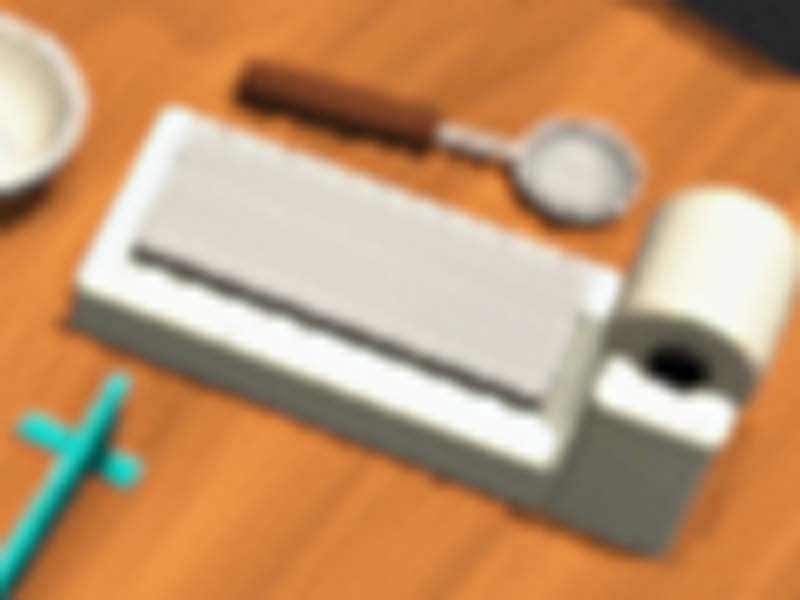

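The stack crop shows the steel gate's bar from (488,100) to (262,330), the slim box's free end corners at (292,103) and (195,203), and the small jar's lid at (73,322). The slim box is on the bar's -x side, which confirms the gate. The labeller crop shows the housing's top corners at (172,110), (80,285), (550,465) and (620,275).

```bash
python3 - <<'E'
from h import *
np.set_printoptions(precision=4,suppress=True)
S=lambda p:[(280+(x+.0)/7.619-.5,240+y/7.5-.5) for x,y in p]
L=lambda p:[(372+x/8-.5,130+y/8-.5) for x,y in p]
F=lambda p:[(x*.8,y*.8) for x,y in p]
def pr(n,uv,z):
    q=onz('scene',uv,z)[:,:2]; print(n,q.tolist() if 0 else q.round(4).tolist()); return q
q=pr('slim end',S([(292,103),(195,203)]),.015); print(np.linalg.norm(q[0]-q[1]))
b=pr('bar',S([(488,100),(262,330)]),.058);d=b[0]-b[1];print(np.linalg.norm(d),np.degrees(np.arctan2(d[1],d[0]))-90)
d=q[0]-q[1];print('slim yaw',np.degrees(np.arctan2(d[1],d[0]))-90)
u=pr('upper',S([(490,140),(328,298),(590,512),(742,340)]),.075); print([np.linalg.norm(u[i]-u[i-1]) for i in range(4)])
pr('disc',S([(535,300)]),.075)
pr('jar',S([(73,322)]),.075)
h=pr('housing',L([(172,110),(80,285),(550,465),(620,275)]),.035);print([np.linalg.norm(h[i]-h[i-1]) for i in range(4)],h.mean(0))
p=pr('plate',L([(180,133),(135,250),(540,402),(592,275)]),.05);print([np.linalg.norm(p[i]-p[i-1]) for i in range(4)],p.mean(0))
for v in (h,p):
  for a,c in((1,2),(0,3)):
    d=v[c]-v[a];print('lab yaw',np.degrees(np.arctan2(d[1],d[0])))
pr('tin',F([(440,282)]),.085);pr('honey',F([(399,197)]),.13);pr('cup',F([(337,254)]),.048);pr('bowl',F([(461,178)]),.038);pr('tboxtop',F([(217,303)]),.03)
pr('turq',F([(484,225),(456,267)]),.058)
E
```

```text
slim end [[0.5731, -0.1698], [0.5732, -0.2233]]
0.05355132681917393
bar [[0.6383, -0.137], [0.6357, -0.2553]]
0.11834879980365337 -1.24606165658588
slim yaw 0.07857108291142367
upper [[0.6531, -0.1547], [0.6493, -0.2363], [0.7638, -0.2366], [0.7648, -0.1561]]
[np.float64(0.11173308048410767), np.float64(0.08169327353567803), np.float64(0.11448197003960708), np.float64(0.08053828531399584)]
disc [[0.7029, -0.1907]]
jar [[0.59, -0.2997]]
housing [[0.5061, 0.2759], [0.5307, 0.1809], [0.7171, 0.2315], [0.6891, 0.3258]]
[np.float64(0.18961829085719606), np.float64(0.09814328762476739), np.float64(0.19306694517118747), np.float64(0.09833876888432029)] [0.6107 0.2535]
plate [[0.5211, 0.2574], [0.5421, 0.1988], [0.7012, 0.2427], [0.6839, 0.3067]]
[np.float64(0.17009968306043652), np.float64(0.06231220627383887), np.float64(0.16511375972626025), np.float64(0.06633459011642279)] [0.6121 0.2514]
lab yaw 15.182205610436903
lab yaw 15.23469633793175
lab yaw 15.427805200361021
lab yaw 16.84105100800946
tin [[0.6107, -0.069]]
honey [[0.4113, 0.0214]]
cup [[0.3703, -0.1539]]
bowl [[0.4458, 0.2247]]
tboxtop [[0.2458, -0.421]]
turq [[0.5851, 0.133], [0.606, -0.0027]]
```

Request:
drive_tool:
  motion:
    - [[0,0,0],[0,0,0.0932]]
    - [[0,0,0],[0,0,0.0932]]
    - [[0,0,0],[0,0,0.0932]]
    - [[0,0,0],[0,0,0.0932]]
    - [[0,0,0],[0,0,0.0932]]

```text
time_s: 0.65
position: [0.2806, -0.5581, 0.2221]
tcp_rot: [[1.0, -0.004, -0.0], [-0.004, -1.0, 0.001], [-0.0, -0.001, -1.0]]
force: [0.8, -0.8, 0.1]
opening: 0.997
grasp_force: 0.0
```

Request:
drive_tool:
  motion:
    - [[26,-40,0],[0,0,0]]
    - [[26,-40,0],[0,0,0]]
    - [[26,-40,0],[0,0,0]]
    - [[26,-40,0],[0,0,0]]
    - [[26,-40,0],[0,0,0]]

```text
time_s: 1.15
position: [0.4114, -0.3567, 0.2224]
tcp_rot: [[1.0, -0.001, -0.0], [-0.001, -1.0, 0.0], [-0.0, -0.0, -1.0]]
force: [0.8, -0.1, -0.4]
opening: 1.001
grasp_force: 0.0
```

Request:
drive_tool:
  motion:
    - [[26,-40,0],[0,0,0]]
    - [[26,-40,0],[0,0,0]]
    - [[26,-40,0],[0,0,0]]
    - [[26,-40,0],[0,0,0]]
    - [[0,0,0],[0,0,0]]

```text
time_s: 1.65
position: [0.5169, -0.1932, 0.2224]
tcp_rot: [[1.0, 0.007, 0.001], [0.007, -1.0, 0.002], [0.001, -0.002, -1.0]]
force: [0.4, 0.2, -0.4]
opening: 1.003
grasp_force: 0.0
```

```bash
python3 - <<'E'
from h import *
import pickle
s=read_state();print(s['time_s'],s['position'],s['tcp_rot'].round(4).tolist(),s['joint_positions'])
im=capture('wrist');cv2.imwrite('pics/w1raw.png',im[:,:,::-1]);pickle.dump(s,open('w1.pkl','wb'))
cv2.imwrite('pics/w1.png',cv2.resize(im[:,:,::-1],(800,500),interpolation=cv2.INTER_CUBIC))
E
```

```text
1.65 [ 0.5168688  -0.19315906  0.22239276] [[1.0, 0.0067, 0.0007], [0.0067, -1.0, 0.0022], [0.0007, -0.0022, -1.0]] [-32.16776277  24.59760704  92.69131802   0.14204968  62.74507908
  57.38313944]
```

View pics/w1.png

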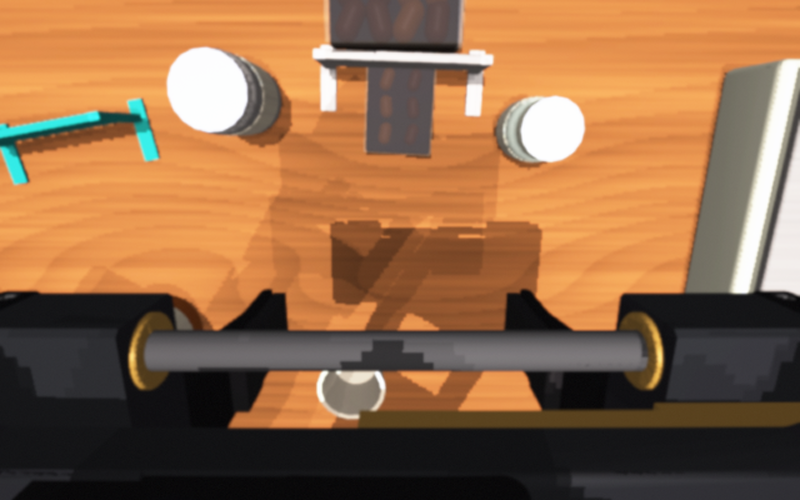

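The wrist view (800 px scale) shows the slim end's corners at (366,154) and (430,156), and the bar at (314,55) to (492,60). The tin's lid is at (205,90) and the jar's lid at (553,128). The gripper body is wide along y, so it must clear the jar.

```bash
python3 - <<'E'
from h import *
import pickle
s=pickle.load(open('w1.pkl','rb'));T=wristT(s)
for n,p,z in (('slimtop',[(366.5,154),(431,156)],.015),('bar',[(314,50),(493,56)],.058),('jar',[(553,128)],.075),('jar edges',[(521,128),(585,128)],.075),('tin',[(205,90)],.085),('cup',[(351,390)],.048),('slim sides at bar',[(368,72),(435,72)],.015)):
    q=onz('wrist',np.array(p)*.8,z,T)[:,:2];print(n,q.round(4).tolist())
E
```

```text
slimtop [[0.5711, -0.1669], [0.5698, -0.2202]]
bar [[0.6432, -0.1343], [0.64, -0.2581]]
jar [[0.592, -0.2984]]
jar edges [[0.5919, -0.2765], [0.5922, -0.3202]]
tin [[0.6144, -0.0674]]
cup [[0.3715, -0.1534]]
slim sides at bar [[0.6345, -0.1688], [0.6348, -0.2217]]
```

Request:
drive_tool:
  motion:
    - [[32,2,20],[0,0,0.029]]
    - [[32,1,30],[0,0,0]]
    - [[0,0,40],[0,0,0]]
    - [[0,0,40],[0,0,0]]
    - [[0,0,0],[0,0,0]]
  gripper: 1.0

```text
time_s: 2.2
position: [0.5739, -0.2015, 0.0868]
tcp_rot: [[0.999, -0.031, -0.012], [-0.031, -1.0, 0.006], [-0.012, -0.006, -1.0]]
force: [-1.4, -0.5, -0.1]
opening: 1.001
grasp_force: 0.0
```

Request:
drive_tool:
  motion:
    - [[0,0,0],[0,0,0]]
    - [[0,0,0],[0,0,0]]

```text
time_s: 2.4
position: [0.5799, -0.204, 0.0948]
tcp_rot: [[1.0, -0.03, 0.004], [-0.03, -1.0, -0.002], [0.004, 0.002, -1.0]]
force: [0.5, -0.4, 0.4]
opening: 0.998
grasp_force: 0.0
```

Request:
drive_tool:
  motion:
    - [[1.3,-8,20],[0,0,-0.007]]
    - [[0,0,20],[0,0,0]]
    - [[0,0,0],[0,0,0]]
    - [[0,0,0],[0,0,0]]
    - [[0,0,0],[0,0,0]]

```text
time_s: 2.9
position: [0.5816, -0.1954, 0.0547]
tcp_rot: [[1.0, -0.022, 0.004], [-0.022, -1.0, -0.002], [0.004, 0.002, -1.0]]
force: [-0.4, -0.6, 0.4]
opening: 1.003
grasp_force: 0.0
```

```bash
python3 - <<'E'
from h import *
s=read_state();T=wristT(s);print(s['position'],s['tcp_rot'][:,0])
a=capture('wrist')[:,:,::-1];b=capture('side')[:,:,::-1]
s=cv2.resize(b[120:230,230:400],(800,518),interpolation=cv2.INTER_CUBIC)
cv2.imwrite('pics/w2.png',np.vstack([cv2.resize(a,(480,300)),cv2.resize(s,(480,300))]))
E
```

```text
[ 0.58160943 -0.1953718   0.05471466] [ 0.99974093 -0.02248295  0.00354806]
```

View pics/w2.png

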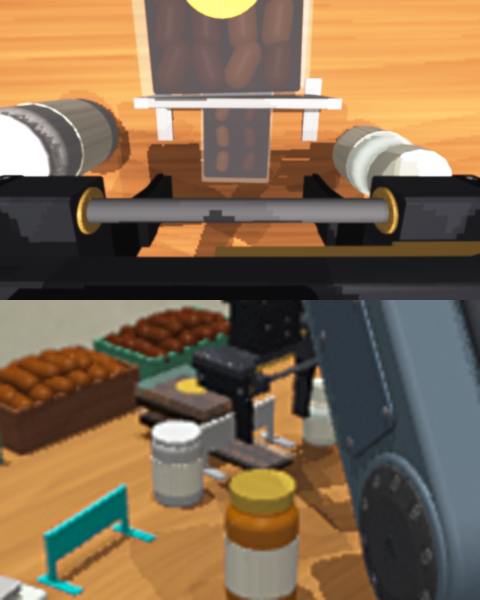

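The fingers sit symmetrically about the slim box's end (its corners are at (203,180) and (270,183), with the fingers at 172 and 303). I'll lower slowly to TCP height 8 mm, so the body stays above the jar.

Request:
drive_tool:
  motion:
    - [[0,0,14],[0,0,0]]
    - [[0,0,10],[0,0,0]]
    - [[0,0,8],[0,0,0]]
    - [[0,0,5],[0,0,0]]
    - [[0,0,3],[0,0,0]]

```text
time_s: 3.5
position: [0.5798, -0.1941, 0.0113]
tcp_rot: [[1.0, -0.022, -0.002], [-0.022, -1.0, 0.001], [-0.002, -0.001, -1.0]]
force: [-0.1, 0.4, -0.6]
opening: 0.997
grasp_force: 0.0
```

Request:
drive_tool:
  motion:
    - [[0,0,3],[0,0,0]]
    - [[0,0,2],[0,0,0]]
    - [[0,0,1],[0,0,0]]
    - [[0,0,0],[0,0,0]]

```text
time_s: 3.9
position: [0.5804, -0.1944, 0.0066]
tcp_rot: [[1.0, -0.022, 0.0], [-0.022, -1.0, -0.0], [0.0, 0.0, -1.0]]
force: [0.6, -0.3, 0.1]
opening: 0.997
grasp_force: 0.0
```

Request:
drive_tool:
  motion:
    - [[0,1,-1],[0,0,0]]
    - [[0,0,0],[0,0,0]]
    - [[0,0,0],[0,0,0]]
    - [[0,0,0],[0,0,0]]
    - [[0,0,0],[0,0,0]]
  gripper: 0.0

```text
time_s: 4.4
position: [0.5801, -0.1952, 0.0076]
tcp_rot: [[1.0, -0.022, -0.0], [-0.022, -1.0, 0.001], [-0.0, -0.001, -1.0]]
force: [-1.0, -0.3, 1.1]
opening: 0.639
grasp_force: 30.0
```

Request:
drive_tool:
  motion:
    - [[0,0,0],[0,0,0]]
    - [[0,0,0],[0,0,0]]
    - [[0,0,0],[0,0,0]]

```text
time_s: 4.7
position: [0.5801, -0.1952, 0.0076]
tcp_rot: [[1.0, -0.022, -0.0], [-0.022, -1.0, 0.0], [-0.0, -0.0, -1.0]]
force: [-1.1, 1.5, 1.7]
opening: 0.636
grasp_force: 30.0
```

Request:
drive_tool:
  motion:
    - [[-4,0,0],[0,0,0]]
    - [[-6,0,0],[0,0,0]]
    - [[-6,0,0],[0,0,0]]
    - [[-6,0,0],[0,0,0]]
    - [[-6,0,0],[0,0,0]]

```text
time_s: 5.2
position: [0.5523, -0.1951, 0.0077]
tcp_rot: [[1.0, -0.022, 0.001], [-0.022, -1.0, -0.001], [0.001, 0.001, -1.0]]
force: [4.8, 0.2, -0.8]
opening: 0.638
grasp_force: 30.0
```

Request:
drive_tool:
  motion:
    - [[-6,0,0],[0,0,0]]
    - [[-6,0,0],[0,0,0]]
    - [[-6,0,0],[0,0,0]]
    - [[-6,0,0],[0,0,0]]
    - [[-6,0,0],[0,0,0]]

```text
time_s: 5.7
position: [0.5231, -0.1947, 0.0079]
tcp_rot: [[1.0, -0.022, 0.003], [-0.022, -1.0, -0.001], [0.003, 0.001, -1.0]]
force: [5.8, 0.1, -1.0]
opening: 0.639
grasp_force: 30.0
```

Request:
drive_tool:
  motion:
    - [[-6,0,0],[0,0,0]]
    - [[-6,0,0],[0,0,0]]
    - [[-6,0,0],[0,0,0]]
    - [[-6,0,0],[0,0,0]]
    - [[-6,0,0],[0,0,0]]

```text
time_s: 6.2
position: [0.4914, -0.1933, 0.0076]
tcp_rot: [[1.0, -0.022, -0.001], [-0.022, -1.0, 0.0], [-0.001, -0.0, -1.0]]
force: [1.4, -0.2, 1.0]
opening: 0.636
grasp_force: 30.0
```

Request:
drive_tool:
  motion:
    - [[-6,0,0],[0,0,0]]
    - [[-6,0,0],[0,0,0]]
    - [[-6,0,0],[0,0,0]]
    - [[-6,0,0],[0,0,0]]
    - [[0,0,0],[0,0,0]]

```text
time_s: 6.7
position: [0.4668, -0.1927, 0.0076]
tcp_rot: [[1.0, -0.022, -0.002], [-0.022, -1.0, 0.001], [-0.002, -0.001, -1.0]]
force: [-1.5, -2.1, 3.4]
opening: 0.64
grasp_force: 30.0
```

```bash
python3 - <<'E'
from h import *
s=read_state();T=wristT(s);print(s['position'],s['tcp_rot'][:,0],s['force'])
a=capture('wrist')[:,:,::-1];b=capture('side')[:,:,::-1];c=capture('scene')[:,:,::-1]
for n,i in zip('abc',(a,b,c)):cv2.imwrite(f'pics/r3{n}.png',i)
cv2.imwrite('pics/w3.png',np.hstack([cv2.resize(a,(400,300)),cv2.resize(c[220:330,260:400],(400,300),interpolation=cv2.INTER_CUBIC)]))
E
```

```text
[ 0.46682856 -0.19267134  0.00757518] [ 0.99975178 -0.02218363 -0.00206619] [-1.48634437 -2.10973871  3.43922809]
```

View pics/w3.png

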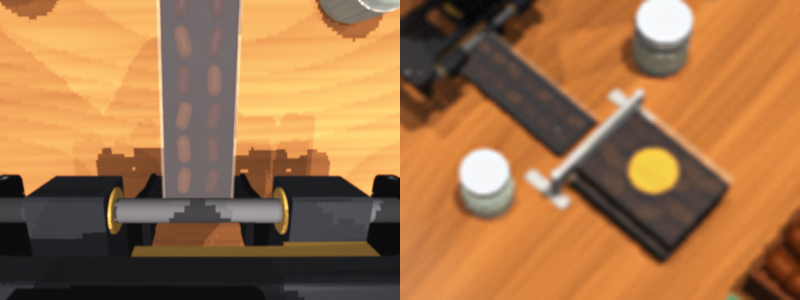

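The slim box is fully out, with its rear end in front of the bar, and the stack stands upright behind the bar. I'll pull 20 mm more, for clearance from the jar, then regrasp at the centre.

Request:
drive_tool:
  motion:
    - [[-7,0,0],[0,0,0]]
    - [[-7,0,0],[0,0,0]]
    - [[-6,0,0],[0,0,0]]
    - [[0,0,0],[0,0,0]]
    - [[0,0,0],[0,0,0]]

```text
time_s: 7.35
position: [0.4472, -0.1923, 0.0075]
tcp_rot: [[1.0, -0.022, -0.002], [-0.022, -1.0, 0.001], [-0.002, -0.001, -1.0]]
force: [-1.9, -2.0, 3.8]
opening: 0.638
grasp_force: 30.0
```

Request:
drive_tool:
  motion:
    - [[0,0,0],[0,0,0]]
    - [[0,0,0],[0,0,0]]
    - [[0,0,0],[0,0,0]]
    - [[0,0,0],[0,0,0]]
    - [[0,0,0],[0,0,0]]
  gripper: 1.0

```text
time_s: 7.85
position: [0.4483, -0.1923, 0.0074]
tcp_rot: [[1.0, -0.022, -0.0], [-0.022, -1.0, 0.0], [-0.0, -0.0, -1.0]]
force: [-0.3, 0.3, -0.1]
opening: 0.971
grasp_force: 0.0
```

Request:
drive_tool:
  motion:
    - [[14,0,0],[0,0,0]]
    - [[18,0,0],[0,0,0]]
    - [[18,0,0],[0,0,0]]
    - [[14,0,-1],[0,0,0]]
    - [[7,0,-1],[0,0,0]]

```text
time_s: 8.35
position: [0.5207, -0.1943, 0.0096]
tcp_rot: [[1.0, -0.022, 0.001], [-0.022, -1.0, -0.001], [0.001, 0.001, -1.0]]
force: [0.5, -0.3, 0.2]
opening: 1.0
grasp_force: 0.0
```

Request:
drive_tool:
  motion:
    - [[0,0,2],[0,0,0]]
    - [[0,0,2],[0,0,0]]
    - [[0,0,0],[0,0,0]]
    - [[0,0,0],[0,0,0]]

```text
time_s: 8.75
position: [0.5183, -0.1938, 0.0053]
tcp_rot: [[1.0, -0.023, -0.001], [-0.023, -1.0, 0.001], [-0.001, -0.001, -1.0]]
force: [-0.2, 0.5, -0.9]
opening: 1.003
grasp_force: 0.0
```

Request:
drive_tool:
  motion:
    - [[0,0,2],[0,0,0]]
    - [[0,0,0],[0,0,0]]
    - [[0,0,0],[0,0,0]]

```text
time_s: 9.05
position: [0.5191, -0.1941, 0.0035]
tcp_rot: [[1.0, -0.022, -0.0], [-0.022, -1.0, 0.0], [-0.0, -0.0, -1.0]]
force: [0.2, -1.1, -0.1]
opening: 1.001
grasp_force: 0.0
```

```bash
python3 - <<'E'
from h import *
s=read_state();T=wristT(s);print(s['position'],s['tcp_rot'][:,0],s['force'])
im=capture('wrist');cv2.imwrite('pics/r4.png',im[:,:,::-1])
hsv=cv2.cvtColor(im,cv2.COLOR_RGB2HSV)
m=(hsv[:,:,1]<110).astype(np.uint8)
p=m[:,285:350].mean(1);print([(i,round(float(v),2)) for i,v in enumerate(p) if i%8==0 and i<250])
for r in (100,140,180):print(r,''.join(str(x) for x in m[r,200:440:4]))
E
```

```text
[ 0.51912909 -0.19406592  0.00348488] [ 9.99749224e-01 -2.23930135e-02 -2.05066840e-04] [ 0.22527804 -1.12331082 -0.12957944]
[(0, 0.0), (8, 0.0), (16, 0.0), (24, 0.0), (32, 0.0), (40, 0.0), (48, 0.0), (56, 0.0), (64, 0.0), (72, 0.0), (80, 0.0), (88, 0.0), (96, 1.0), (104, 1.0), (112, 1.0), (120, 1.0), (128, 1.0), (136, 1.0), (144, 1.0), (152, 1.0), (160, 1.0), (168, 1.0), (176, 1.0), (184, 1.0), (192, 1.0), (200, 1.0), (208, 1.0), (216, 1.0), (224, 1.0), (232, 1.0), (240, 1.0), (248, 1.0)]
100 000000000000001111111111111111111111111111111110000000000000
140 000000000000001111111111111111111111111111111100000000000000
180 000000000000000111111111111111111111111111111100000000000000
```

```bash
python3 - <<'E'
from h import *
s=read_state();T=wristT(s)
im=cv2.imread('pics/r4.png');m=cv2.cvtColor(im,cv2.COLOR_BGR2HSV)[:,:,1]<110
e=np.argmax(m[:,270:370],0)
print(e[::10])
c=np.arange(275,365,10); uv=[(x,e[x-270]-.5) for x in c]
q=onz('wrist',uv,.015,T)[:,:2];t=(q-s['position'][:2])@s['tcp_rot'][:2,:2];print((t*1000).round(1))
L=[]
for r in (105,150,190):
    w=np.where(m[r,200:440])[0]+200; q=onz('wrist',[(w[0]-.5,r),(w[-1]+.5,r)],.015,T)[:,:2];print(((q-s['position'][:2])@s['tcp_rot'][:2,:2]*1000).round(1).tolist())
E
```

```text
[88 89 89 89 89 89 89 89 89 89]
[[ 78.3 -18.2]
 [ 78.3 -14.1]
 [ 78.3 -10. ]
 [ 78.3  -5.9]
 [ 78.3  -1.8]
 [ 78.3   2.3]
 [ 78.3   6.5]
 [ 78.3  10.6]
 [ 78.3  14.7]]
[[71.7, -27.4], [71.7, 27.1]]
[[53.0, -27.8], [53.0, 26.8]]
[[35.4, -27.8], [35.3, 26.7]]
```

The TCP is within about 1.5 mm of the slim box's centre, so I'll grip and lift.

Request:
drive_tool:
  motion:
    - [[-1,0,0],[0,0,0]]
    - [[0,0,0],[0,0,0]]
    - [[0,0,0],[0,0,0]]
    - [[0,0,0],[0,0,0]]
    - [[0,0,0],[0,0,0]]
  gripper: 0.0

```text
time_s: 9.6
position: [0.5183, -0.1941, 0.0036]
tcp_rot: [[1.0, -0.022, 0.0], [-0.022, -1.0, -0.0], [0.0, 0.0, -1.0]]
force: [-1.0, 0.0, 0.3]
opening: 0.644
grasp_force: 30.0
```

Request:
drive_tool:
  motion:
    - [[0,0,0],[0,0,0]]
    - [[0,0,-5],[0,0,0]]
    - [[0,0,-15],[0,0,0]]
    - [[0,0,-25],[0,0,0]]
    - [[0,0,-30],[0,0,0]]

```text
time_s: 10.1
position: [0.5172, -0.1934, 0.0784]
tcp_rot: [[1.0, -0.022, -0.003], [-0.022, -1.0, 0.002], [-0.003, -0.002, -1.0]]
force: [0.3, -0.1, -1.9]
opening: 0.644
grasp_force: 30.0
```

Request:
drive_tool:
  motion:
    - [[0,0,-30],[0,0,0]]
    - [[0,0,-30],[0,0,0]]
    - [[0,0,-30],[0,0,0]]
    - [[0,0,-15],[0,0,0]]
    - [[0,0,0],[0,0,0]]

```text
time_s: 10.6
position: [0.5195, -0.1947, 0.1861]
tcp_rot: [[1.0, -0.022, 0.005], [-0.022, -1.0, -0.003], [0.005, 0.003, -1.0]]
force: [-0.2, 0.1, -1.6]
opening: 0.638
grasp_force: 30.0
```

Request:
drive_tool:
  motion:
    - [[0,-20,0],[0,0,0]]
    - [[0,-35,0],[0,0,0]]
    - [[0,-40,0],[0,0,0]]
    - [[0,-40,0],[0,0,0]]
    - [[0,-40,0],[0,0,0]]

```text
time_s: 11.1
position: [0.5208, -0.0174, 0.1821]
tcp_rot: [[1.0, -0.023, -0.003], [-0.023, -1.0, 0.001], [-0.003, -0.001, -1.0]]
force: [0.7, -0.4, -1.9]
opening: 0.64
grasp_force: 30.0
```

Request:
drive_tool:
  motion:
    - [[0,-40,0],[0,0,0]]
    - [[0,-40,0],[0,0,-0.07]]
    - [[0,-40,0],[0,0,-0.07]]
    - [[0,-40,0],[0,0,-0.07]]
    - [[0,-20,0],[0,0,-0.079]]

```text
time_s: 11.6
position: [0.5117, 0.1631, 0.182]
tcp_rot: [[0.963, 0.269, -0.003], [0.269, -0.963, 0.001], [-0.003, -0.001, -1.0]]
force: [0.5, -0.8, -2.3]
opening: 0.641
grasp_force: 30.0
```

Request:
drive_tool:
  motion:
    - [[0,0,0],[0,0,0]]
    - [[0,0,0],[0,0,0]]
    - [[0,0,0],[0,0,0]]

```text
time_s: 11.9
position: [0.5134, 0.1593, 0.1829]
tcp_rot: [[0.965, 0.262, -0.001], [0.262, -0.965, -0.001], [-0.001, 0.0, -1.0]]
force: [-0.3, -0.2, -0.9]
opening: 0.641
grasp_force: 30.0
```

```bash
python3 - <<'E'
from h import *
import pickle
s=read_state();print(s['position'],s['tcp_rot'][:,0],s['force'],s['opening'])
im=capture('wrist')[:,:,::-1];pickle.dump(s,open('w5.pkl','wb'))
cv2.imwrite('pics/w5raw.png',im);cv2.imwrite('pics/w5.png',cv2.resize(im,(800,500),interpolation=cv2.INTER_CUBIC))
E
```

```text
[0.51342493 0.15926339 0.18290853] [ 0.9650406   0.2620973  -0.00128269] [-0.32341035 -0.24247357 -0.87153782] 0.6410435513160897
```

View pics/w5.png

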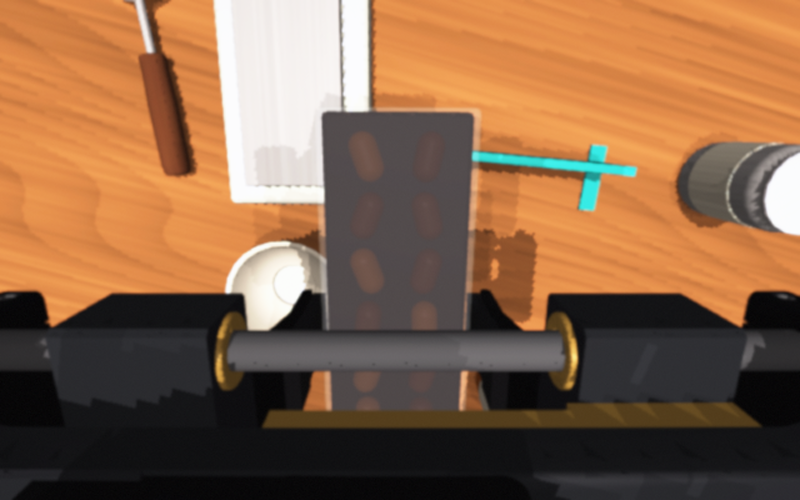

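The wrist view (800 px scale) shows the held box level. The housing's near-left corner is at (232,203), its left edge runs up to (215,2), and its right edge is at (371,2)–(370,106). The plate's near edge is at row 187, and its right edge at column 342.

```bash
python3 - <<'E'
from h import *
import pickle
s=pickle.load(open('w5.pkl','rb'));T=wristT(s)
W=lambda p,z:onz('wrist',np.array(p)*.8,z,T)[:,:2]
h=W([(215,2),(232,203),(371,2),(370,106)],.035); p=W([(342,10),(343,90),(250,187),(310,186)],.05)
print(h.round(4).tolist(),p.round(4).tolist())
for v in(h[0]-h[1],h[2]-h[3],p[0]-p[1]):print(np.degrees(np.arctan2(v[1],v[0])))
a=np.radians(15.2);X=np.array([np.cos(a),np.sin(a)]);Y=np.array([-X[1],X[0]])
print('housing Y l/r',h@Y*1000,'near X',h[1]@X,'plate right Y',p[:2]@Y*1000,'plate near X',p[2:]@X)
c=np.array([.6114,.2525]);print('scene centre X,Y',c@X,c@Y)
r=.5
q=s['position'][:2];print('tcp X,Y',q@X,q@Y)
im=cv2.imread('pics/w5raw.png');print(cv2.cvtColor(im,cv2.COLOR_BGR2GRAY)[70,165:310:1].tolist())
E
```

```text
[[0.63, 0.3115], [0.5048, 0.2789], [0.6559, 0.2151], [0.5943, 0.2001]] [[0.6435, 0.2294], [0.5987, 0.2181], [0.5224, 0.2642], [0.5336, 0.2253]]
14.564297653151277
13.73615643694094
14.187435206951383
housing Y l/r [135.3898552  136.82594351  35.64763281  37.2664368 ] near X 0.5602367816130034 plate right Y [52.64370357 53.45973621] plate near X [0.57341119 0.57402324]
scene centre X,Y 0.6562138523271895 0.08336420103323394
tcp X,Y 0.5372206620875101 0.019077341011359782
[150, 149, 148, 147, 147, 148, 147, 147, 147, 147, 154, 185, 230, 247, 251, 252, 252, 252, 252, 252, 252, 252, 252, 251, 249, 244, 241, 240, 240, 240, 240, 241, 241, 242, 241, 241, 241, 241, 241, 241, 241, 242, 243, 242, 240, 240, 241, 242, 242, 241, 240, 239, 239, 239, 240, 241, 244, 246, 246, 246, 245, 244, 243, 244, 244, 244, 243, 243, 243, 243, 243, 243, 243, 244, 244, 244, 243, 244, 243, 243, 244, 244, 244, 245, 245, 245, 244, 244, 243, 245, 246, 246, 246, 245, 246, 246, 246, 246, 246, 247, 247, 246, 246, 245, 245, 245, 238, 201, 146, 158, 214, 245, 251, 252, 252, 252, 252, 252, 252, 252, 252, 252, 252, 252, 252, 252, 252, 250, 244, 215, 151, 103, 93, 108, 129, 147, 164, 171, 173, 173, 174, 174, 175, 174, 175]
```

Request:
drive_tool:
  motion:
    - [[30,-16,0],[0,0,0.01]]
    - [[40,-22,0],[0,0,0]]
    - [[34,-18,0],[0,0,0]]
    - [[18,-10,0],[0,0,0]]
    - [[0,0,0],[0,0,0]]

```text
time_s: 12.45
position: [0.6174, 0.2558, 0.1831]
tcp_rot: [[0.967, 0.253, 0.003], [0.253, -0.967, 0.001], [0.003, -0.0, -1.0]]
force: [-0.2, -0.9, -1.0]
opening: 0.641
grasp_force: 30.0
```

Request:
drive_tool:
  motion:
    - [[0,0,20],[0,0,0]]
    - [[0,0,30],[0,0,0]]
    - [[0,0,25],[0,0,0]]
    - [[0,0,15],[0,0,0]]
    - [[0,0,0],[0,0,0]]

```text
time_s: 12.95
position: [0.6123, 0.2535, 0.0909]
tcp_rot: [[0.968, 0.252, -0.006], [0.252, -0.968, -0.002], [-0.007, 0.0, -1.0]]
force: [0.2, 0.4, -1.8]
opening: 0.64
grasp_force: 30.0
```

Request:
drive_tool:
  motion:
    - [[0,0,0],[0,0,0]]
    - [[0,0,0],[0,0,0]]
    - [[0,0,0],[0,0,0]]

```text
time_s: 13.25
position: [0.6157, 0.2555, 0.0952]
tcp_rot: [[0.967, 0.254, 0.003], [0.254, -0.967, 0.001], [0.003, 0.0, -1.0]]
force: [0.1, 0.1, -1.7]
opening: 0.638
grasp_force: 30.0
```

```bash
python3 - <<'E'
from h import *
s=read_state();print(s['position'],s['tcp_rot'],s['force'],s['opening'])
a=np.radians(15.2);X=np.array([np.cos(a),np.sin(a)]);Y=np.array([-X[1],X[0]])
q=s['position'][:2];print('tcp X,Y',q@X,q@Y)
E
```

```text
[0.61567409 0.25546887 0.09521494] [[ 9.67227981e-01  2.53892159e-01  2.96712134e-03]
 [ 2.53891277e-01 -9.67232527e-01  6.76689585e-04]
 [ 3.04170246e-03  9.88131262e-05 -9.99995369e-01]] [ 0.1242243   0.13007787 -1.69979559] 0.6381953990531071
tcp X,Y 0.6611168237327731 0.08510858829656487
```

Request:
drive_tool:
  motion:
    - [[-2,0,10],[0,0,0]]
    - [[0,0,12],[0,0,0]]
    - [[0,0,8],[0,0,0]]
    - [[0,0,5],[0,0,0]]
    - [[0,0,3],[0,0,0]]

```text
time_s: 13.75
position: [0.6121, 0.2547, 0.0543]
tcp_rot: [[0.967, 0.254, -0.002], [0.254, -0.967, -0.0], [-0.002, -0.0, -1.0]]
force: [0.6, -0.5, -0.8]
opening: 0.641
grasp_force: 30.0
```

Request:
drive_tool:
  motion:
    - [[0,0,1],[0,0,0]]
    - [[0,0,1],[0,0,0]]
    - [[0,0,0],[0,0,0]]
    - [[0,0,0],[0,0,0]]

```text
time_s: 14.15
position: [0.6129, 0.2549, 0.0539]
tcp_rot: [[0.967, 0.254, 0.001], [0.254, -0.967, 0.0], [0.001, 0.0, -1.0]]
force: [0.1, 0.2, -1.0]
opening: 0.641
grasp_force: 30.0
```

Request:
drive_tool:
  motion:
    - [[0,0,0.6],[0,0,0]]
    - [[0,0,0.4],[0,0,0]]
    - [[0,0,0],[0,0,0]]
    - [[0,0,0],[0,0,0]]

```text
time_s: 14.55
position: [0.613, 0.2549, 0.0531]
tcp_rot: [[0.967, 0.254, 0.001], [0.254, -0.967, 0.0], [0.001, 0.0, -1.0]]
force: [-0.6, -0.6, 2.5]
opening: 0.642
grasp_force: 30.0
```

```bash
python3 - <<'E'
from h import *
a=capture('scene')[:,:,::-1];cv2.imwrite('pics/r6.png',a)
cv2.imwrite('pics/p6.png',cv2.resize(a[130:205,372:472],(800,600),interpolation=cv2.INTER_CUBIC))
E
```

Request:
drive_tool:
  motion:
    - [[0,0,0],[0,0,0]]
    - [[0,0,0],[0,0,0]]
    - [[0,0,0],[0,0,0]]
    - [[0,0,0],[0,0,0]]
    - [[0,0,0],[0,0,0]]
  gripper: 1.0

```text
time_s: 15.1
position: [0.6126, 0.2548, 0.0524]
tcp_rot: [[0.967, 0.254, -0.0], [0.254, -0.967, -0.0], [-0.0, 0.0, -1.0]]
force: [-0.6, -0.4, 1.1]
opening: 0.968
grasp_force: 0.0
```

Request:
drive_tool:
  motion:
    - [[0,0,-10],[0,0,0]]
    - [[0,0,-25],[0,0,0]]
    - [[-15,0,-35],[0,0,0]]
    - [[-40,0,-30],[0,0,0]]
    - [[-45,0,-10],[0,0,0]]

```text
time_s: 15.6
position: [0.5186, 0.2298, 0.1665]
tcp_rot: [[0.967, 0.254, 0.009], [0.254, -0.967, 0.002], [0.009, 0.0, -1.0]]
force: [0.9, 1.0, 0.5]
opening: 1.002
grasp_force: 0.0
```

Request:
drive_tool:
  motion:
    - [[0,0,0],[0,0,0]]
    - [[0,0,0],[0,0,0]]
    - [[0,0,0],[0,0,0]]
  gripper: 0.0

```text
time_s: 15.9
position: [0.5176, 0.2297, 0.1633]
tcp_rot: [[0.967, 0.254, 0.003], [0.254, -0.967, 0.001], [0.003, 0.0, -1.0]]
force: [0.8, -0.3, 0.4]
opening: 0.81
grasp_force: 0.0
```

```bash
python3 - <<'E'
from h import *
import pickle
s=read_state();print(s['position'],s['tcp_rot'][:,0])
im=capture('wrist')[:,:,::-1];pickle.dump(s,open('w7.pkl','wb'))
cv2.imwrite('pics/w7raw.png',im);cv2.imwrite('pics/w7.png',cv2.resize(im,(800,500),interpolation=cv2.INTER_CUBIC))
E
```

```text
[0.51756618 0.2296846  0.16326409] [0.96721613 0.25393841 0.00287084]
```

View pics/w7.png

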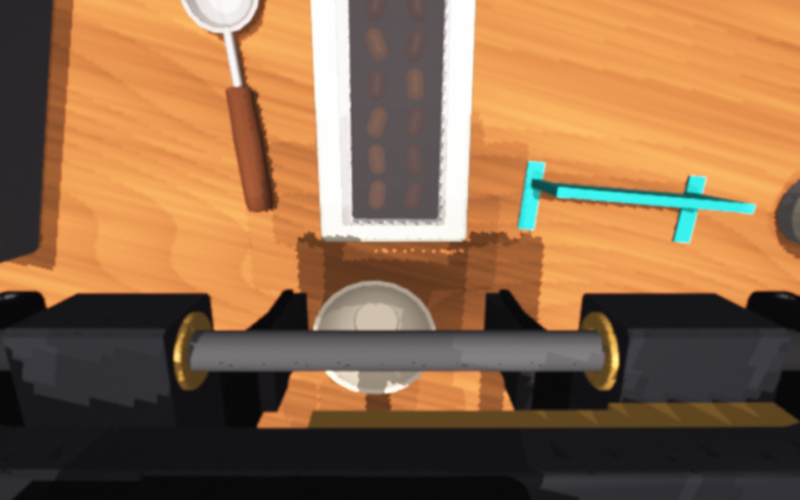

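The wrist view shows the box on the plate (near end at row 219, columns 352–440), inside the housing (columns 322–467, near edge at row 239). I'll measure the centring.

```bash
python3 - <<'E'
from h import *
import pickle
s=pickle.load(open('w7.pkl','rb'));T=wristT(s)
W=lambda p,z:((onz('wrist',np.array(p),z,T)[:,:2]-s['position'][:2])@s['tcp_rot'][:2,:2]*1000).round(1)
im=cv2.imread('pics/w7raw.png');g=im.mean(2);sat=cv2.cvtColor(im,cv2.COLOR_BGR2HSV)[:,:,1]
for r in (30,90,150):
    w=np.where(sat[r,230:400]<60)[0]+230
    b=np.where(g[r,230:400]<150)[0]+230; b=b[(b>270)&(b<365)]
    h=np.where(sat[r,235:390]>110)[0]+235
    l,rr=h[h<270].max()+.5, h[h>365].min()-.5
    print(r,l,rr,b[0],b[-1],'housing',W([(l,r),(rr,r)],.035)[:,1],'box',W([(b[0]-.5,r),(b[-1]+.5,r)],.065), 'mid')
    print(g[r,250:385].astype(int).tolist()) if r==90 else 0
print(g[165:200,316].astype(int).tolist()); print('near: ',W([(316,r) for r in (175,176,177)],.065)[:,0],W([(316,r) for r in(178,180,182)],.05)[:,0],W([(316,r) for r in (191,192,193)],.035)[:,0])
E
```

```text
30 248.5 379.5 280 354 housing [-52.8  47.2] box [[122.3 -26.2]
 [122.2  25.1]] mid
90 251.5 377.5 281 352 housing [-52.5  47.5] box [[ 83.  -26.5]
 [ 82.9  24.7]] mid
[142, 148, 185, 232, 247, 251, 253, 253, 253, 253, 253, 253, 253, 253, 253, 253, 253, 253, 253, 253, 250, 248, 249, 250, 250, 250, 249, 248, 245, 228, 163, 101, 87, 87, 87, 87, 87, 88, 88, 88, 87, 87, 87, 87, 87, 87, 90, 94, 97, 99, 100, 101, 103, 103, 102, 101, 99, 97, 95, 92, 90, 87, 88, 87, 88, 87, 87, 87, 87, 88, 88, 87, 87, 87, 87, 87, 87, 86, 88, 88, 89, 91, 92, 92, 91, 90, 89, 88, 87, 88, 87, 87, 87, 87, 87, 88, 87, 87, 88, 86, 86, 89, 118, 181, 230, 243, 247, 245, 248, 253, 254, 254, 254, 254, 254, 254, 254, 254, 254, 254, 254, 254, 254, 253, 252, 247, 227, 183, 159, 154, 156, 158, 158, 162, 166]
150 254.5 374.5 282 351 housing [-52.3  47. ] box [[ 40.4 -26.9]
 [ 40.3  25. ]] mid
[84, 85, 84, 85, 84, 85, 85, 85, 86, 105, 141, 180, 211, 216, 218, 234, 246, 249, 250, 250, 250, 250, 251, 251, 250, 246, 235, 207, 150, 108, 98, 96, 95, 103, 124]
near:  [21.5 20.7 20. ] [16.2 14.6 12.9] [2.  1.1 0.2]
```

The box is parallel to the plate and about 2 mm off centre, well inside the plate. Next I'll press at the centre with shut fingers.

Request:
drive_tool:
  motion:
    - [[25,-1.5,0],[0,0,0]]
    - [[35,0,0],[0,0,0]]
    - [[28,0,10],[0,0,0]]
    - [[12,0,15],[0,0,0]]
    - [[0,0,20],[0,0,0]]
  gripper: 0.0

```text
time_s: 16.45
position: [0.6169, 0.257, 0.1171]
tcp_rot: [[0.967, 0.254, 0.005], [0.254, -0.967, 0.001], [0.006, 0.0, -1.0]]
force: [-0.8, -0.3, -0.5]
opening: 0.312
grasp_force: 0.0
```

Request:
drive_tool:
  motion:
    - [[0,0,18],[0,0,0]]
    - [[0,0,12],[0,0,0]]
    - [[0,0,8],[0,0,0]]
    - [[0,0,3],[0,0,0]]
    - [[0,0,0],[0,0,0]]

```text
time_s: 16.95
position: [0.6125, 0.2563, 0.0764]
tcp_rot: [[0.967, 0.254, 0.0], [0.254, -0.967, 0.0], [0.0, -0.0, -1.0]]
force: [-0.2, -0.9, 0.2]
opening: 0.007
grasp_force: 0.0
```

Request:
drive_tool:
  motion:
    - [[0,0,0],[0,0,0]]
    - [[0,0,0],[0,0,0]]

```text
time_s: 17.15
position: [0.6129, 0.2564, 0.0775]
tcp_rot: [[0.967, 0.254, 0.002], [0.254, -0.967, 0.0], [0.002, 0.0, -1.0]]
force: [-0.7, -0.0, -0.2]
opening: 0.004
grasp_force: 0.0
```

Request:
drive_tool:
  motion:
    - [[1,0,5],[0,0,0]]
    - [[0,0,4],[0,0,0]]
    - [[0,0,3],[0,0,0]]
    - [[0,0,2],[0,0,0]]
    - [[0,0,2],[0,0,0]]

```text
time_s: 17.65
position: [0.6132, 0.2565, 0.0608]
tcp_rot: [[0.967, 0.254, -0.0], [0.254, -0.967, -0.0], [-0.0, 0.0, -1.0]]
force: [-1.2, -1.5, 4.4]
opening: 0.008
grasp_force: 2.4
```

Request:
drive_tool:
  motion:
    - [[0,0,2],[0,0,0]]
    - [[0,0,2],[0,0,0]]
    - [[0,0,2],[0,0,0]]
    - [[0,0,1],[0,0,0]]
    - [[0,0,0],[0,0,0]]

```text
time_s: 18.15
position: [0.6132, 0.2565, 0.0544]
tcp_rot: [[0.967, 0.254, 0.0], [0.254, -0.967, -0.0], [-0.0, 0.0, -1.0]]
force: [-2.5, -0.5, 7.8]
opening: 0.008
grasp_force: 3.9
```

Request:
drive_tool:
  motion:
    - [[0,0,1],[0,0,0]]
    - [[0,0,1],[0,0,0]]
    - [[0,0,0],[0,0,0]]

```text
time_s: 18.45
position: [0.6132, 0.2565, 0.0534]
tcp_rot: [[0.967, 0.254, 0.0], [0.254, -0.967, -0.0], [0.0, 0.0, -1.0]]
force: [-2.8, -0.7, 12.2]
opening: 0.002
grasp_force: 5.8
```

Request:
drive_tool:
  motion:
    - [[0,0,1],[0,0,0]]
    - [[0,0,1],[0,0,0]]
    - [[0,0,0],[0,0,0]]

```text
time_s: 18.75
position: [0.6133, 0.2565, 0.0533]
tcp_rot: [[0.967, 0.254, 0.001], [0.254, -0.967, -0.0], [0.001, 0.0, -1.0]]
force: [-5.9, -0.7, 20.7]
opening: 0.002
grasp_force: 10.2
```

The plate has bottomed out: the height stays at 53.3 mm while the force rises to 21 N. I'll ease off straight up.

Request:
drive_tool:
  motion:
    - [[0,0,0],[0,0,0]]
    - [[0,0,-2],[0,0,0]]
    - [[0,0,-3],[0,0,0]]
    - [[0,0,-3],[0,0,0]]
    - [[0,0,-3],[0,0,0]]

```text
time_s: 19.25
position: [0.6132, 0.2565, 0.0614]
tcp_rot: [[0.967, 0.254, 0.0], [0.254, -0.967, -0.0], [0.0, 0.0, -1.0]]
force: [-1.1, -0.4, 4.1]
opening: 0.001
grasp_force: 2.1
```

Request:
drive_tool:
  motion:
    - [[0,0,-3],[0,0,0]]
    - [[0,0,-4],[0,0,0]]
    - [[0,0,-10],[0,0,0]]
    - [[0,0,-25],[0,0,0]]
    - [[0,0,-35],[0,0,0]]

```text
time_s: 19.75
position: [0.6117, 0.2561, 0.1362]
tcp_rot: [[0.967, 0.254, -0.005], [0.254, -0.967, -0.001], [-0.005, -0.0, -1.0]]
force: [-0.4, 0.3, -0.5]
opening: 0.006
grasp_force: 0.0
```

Request:
drive_tool:
  motion:
    - [[-25,0,-35],[0,0,0]]
    - [[-40,0,-15],[0,0,0]]
    - [[-30,0,0],[0,0,0]]
    - [[0,0,0],[0,0,0]]
    - [[0,0,0],[0,0,0]]

```text
time_s: 20.25
position: [0.5215, 0.2325, 0.1881]
tcp_rot: [[0.967, 0.254, 0.001], [0.254, -0.967, 0.0], [0.002, 0.0, -1.0]]
force: [0.5, -0.3, -0.2]
opening: 0.008
grasp_force: 0.0
```

```bash
python3 - <<'E'
from h import *
s=read_state();print(s['time_s'],s['position'],s['force'])
c=capture('scene')[:,:,::-1];w=capture('wrist')[:,:,::-1];d=capture('side')[:,:,::-1]
R=lambda i:cv2.resize(i,(400,300),interpolation=cv2.INTER_CUBIC)
cv2.imwrite('pics/fin.png',np.vstack([np.hstack([R(c[130:320,270:480]),R(w)]),np.hstack([R(d[170:270,120:280]),R(d[120:230,230:400])])]))
E
```

```text
20.25 [0.52152176 0.23246508 0.18814917] [ 0.47682007 -0.31357267 -0.1688964 ]
```

View pics/fin.png

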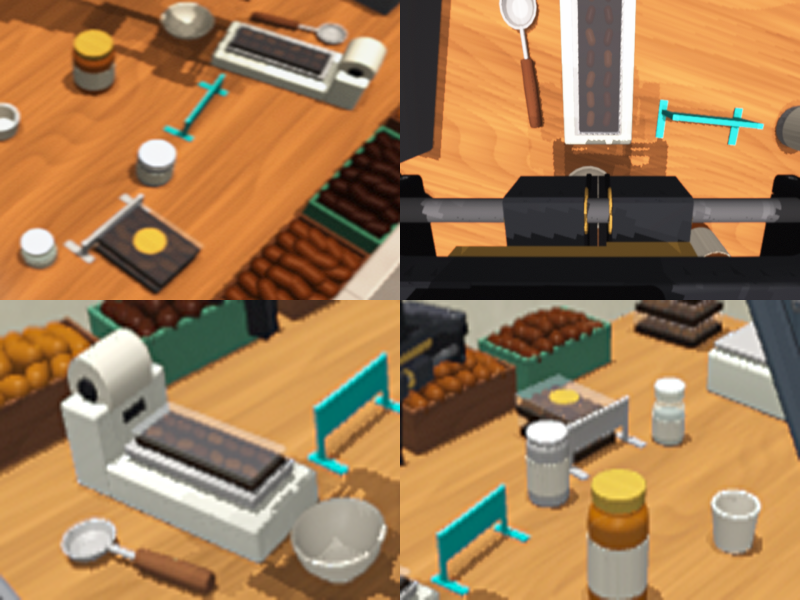

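The final views show the slim box lying level on the raised plate and the stack upright behind the bar. The jar, tin, cup and other items are undisturbed. I'm handing it in.

```bash
python3 -c "
from rig import *
print(hand_in())"
```

```text
the job is handed in; nothing more can be done
None
```

The job is handed in at about 20 s of the 51 s allowed: the slim box was pressed until the plate bottomed out and now lies level on the raised plate, about 2 mm off centre; the two wider boxes stand stacked behind the bar, and nothing else looks disturbed in the final pictures.

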